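# Shift the welding turntable's drive into third gear

### The arm

A 6-joint arm with a two-finger parallel gripper is mounted at the origin on the work surface. World frame = base frame: x ahead of the robot, y to its left, z up, the work surface at z = 0. Lengths are in mm, angles in degrees, forces in N, time in s.
With the tool pointing down it reaches from about 350 to 850 mm from the base axis. Payload 8.1 kg.
Tool frame: the origin (TCP) lies midway between the tips of the shut fingers; the grasp point (between the pads) lies 19 mm behind it (hold_point_z is the distance from the TCP to the grasp point, in mm); z points along the fingers, y is the direction in which the jaws open and shut (so a half turn about z gives the same grasp; the last joint's range is limited). The gripper opens to 85 mm and grips with 20 to 120 N. Pads are 22 mm wide; open, the fingers measure 114 mm over their backs; the gripper's body (76 mm by 85 mm) begins 54 mm behind the grasp point. The pads swing forward as they close: fully open they stand 13 mm farther back than shut.
Start: joints at [-75.481, 7.471, 85.268, -0, 87.261, -4.893], TCP at [199.433, -565.89, 231.292] pointing down, gripper open.
Joint ranges: [-169.43, 169.43], [-51.17, 129.36], [1.28, 143.12], [-76.62, 256.62], [0, 156.53], [-152.29, 152.29]. Speed limits (degrees/s): [136.94, 136.94, 159.86, 180, 180, 180].

### API

Orientations are given as [roll, pitch, yaw] about the fixed x, y, z axes, in that order (R = Rz(yaw) Ry(pitch) Rx(roll)).
In Python, from bench import sense, snapshot, camera_params, hand_in, hold_point_z gives the robot as it stands.
- The arm moves only by the tool servo_tool, never from a script. Its argument "motion" is a list of rows, each a list of 7 numbers: the finger opening in mm, from 0 to 85.4, then the shift along the tool's x, y, z in mm, then the turn, a rotation vector about the tool's x, y, z in rad. A call has 1 to 10 rows; each row shifts and turns the pose as measured when the row begins, along the tool's axes as they then stand; what a row does not reach is not made up. A row lasts 1/10 s, in which the tool goes at most 50 mm and 8.59 degrees, less where a joint would pass 70% of its speed; a pose out of reach is approached as far as the arm can. A call with a gripper value outside its range is refused whole. The fingers move at their own pace and stop on an object; "force" is the grip in N (left out, the last holds). Time passes only in rows, so rows that do not move let the fingers close. It gives the time, the measured TCP pose, the force and the opening at its end, in the units of the state.
- sense(): the state, without advancing time (a new reading comes with each control period).
- snapshot(name): name is "side" or "top" or "wrist"; returns the picture (384x512x3 uint8, blue, green, red); there is no depth.
- camera_params(name): a dict with "fx", "fy", "cx", "cy" (pixels), "R" (3x3) and "t" (3): a world point X has camera coordinates R X + t; the wrist camera has in their place "tool_from_camera" (4x4, takes a point from camera to tool coordinates, whose origin is the TCP and whose axes are the flange's). Camera axes: x right, y down, z forward; pixel columns grow to the right and rows downward; lengths in mm; the calibration is good to about 2 mm. The wrist camera is an equidistant fisheye: a pixel r from the principal point sees the ray r / f radians off the axis. A picture is of the moment at which its call begins: read the wrist's pose just before it. camera_params takes no time and is no camera call.
- hand_in(): hands the job in, once; it reports no verdict.
The state is a dict: "time": time; "joint_pos": joint angles; "qd": joint speeds; "joint_efforts": joint torques, N m; "tool_pos": TCP position; "tcp_rot": TCP orientation; "ft_force": force on the tool from outside, world axes, zero at the start; "wrist_torque": the same for the moment, N m; "finger_gap": finger opening in mm.
Only numpy, scipy, OpenCV 4.12 (cv2) and the standard library are available. Lean on these libraries where they do the work, as an engineer would, in place of code of your own. Each camera call takes 0.05 s, during which the arm holds its last target. There are 200 camera calls.

### The job

Put the gear lever of the blue welding turntable drive into third: bring it to neutral, push it across to the right-hand side of the H-shaped gate, then forward, towards the round table, fully home into the slot marked with three red dots, without dipping back into the fourth slot. Work with gentle fingertip pushes only (about 3 kg at the very most): do not squeeze the red knob or pull it up, as that lifts the reverse lock-out. Disturb nothing else, and leave the lever standing in third by itself.

Things in the scene. Friction and masses are not known exactly. Their poses are not given: they have to be found in the camera images.
- turntable: Blue drive box of the welding turntable, fixed: 160 (x) x 200 (y) x 116 mm high; a round steel table, 170 mm across, top 95 mm up, is centred 170 mm ahead (+x). Origin on the bench (z = 0) straight under the lever's pivot, which is 30 mm up; x points forward (from the robot's side to the round table), y left, z up.
- gate (a point): Middle of the H gate, on the top face of its aluminium plate (100 x 90 mm, 126 mm above the bench); axes as the turntable's. A neutral channel runs along y through the middle; two slots along x lie 15 mm left and right of it. The lands between have round noses, 7 mm radius. The 12 mm stem has 2 mm play each side. The lever starts anywhere along the left slots.
- slot3 (a point): Forward end of the third slot, on the plate's top face, where the stem's centre stands when home: 22 mm ahead and 15 mm right of the gate's middle. Three red dots mark it. Black dots mark the rest: one, forward left; two, back left; four, back right.
- knob (a point): Centre of the red ball knob, 44 mm diameter, 200 mm up the lever from the pivot; a black collar, 24 mm across, reaches 45 mm below the centre. Axes turn with the lever. In gear it stands about 47 mm ahead of or behind neutral, and 32 mm left or right of the middle. About 2 to 3 N on the knob moves the lever; it stays where it is left.
- across (a joint): Sideways tilt of the lever, rad: -0.16 in the left slots (1, 2), 0 upright, +0.16 in the right slots (3, 4). Turns about the turntable's x axis.
- forward (a joint): Fore-and-aft tilt of the lever, rad: 0 in neutral, +0.235 fully forward (1, 3), -0.235 fully back (2, 4). Turns about the y axis of the lever's sideways-tilting mount.
- pull (a joint): How far the knob is pulled up along the lever against its spring, m: 0 down (at rest), 0.012 fully up; it starts to rise at about 8 N.
- flange: Steel pipe flange (ring 84 mm outside, 44 mm bore, 22 mm high) lying loose on the round table; origin at the centre of its underside.
- spray: Loose aluminium spray can, 52 mm diameter, 150 mm high, with a green label, standing left of the drive box; origin under its centre.
- tipjar: Loose amber jar of contact tips, 56 mm diameter, 75 mm high, standing right of the drive box; origin under its centre.
- magnet: Loose red triangular welding magnet, 100 x 100 x 18 mm, lying on the right, between drive box and round table; origin under its middle.
- brush: Loose wire brush lying on the left of the bench; origin under its middle.
- hammer: Loose hammer lying on the right of the bench; origin under its middle.
- tube: Loose offcut of 40 x 40 mm square steel tube, 120 mm long, lying on the left of the bench; origin under its middle.

How it is judged:
By the outcome, as a careful person would: the job done as asked, in the order asked, and still so for the second after the job is handed in, with the robot touching nothing.
It also fails if it takes over 64 s, if anything falls off the work surface, if the arm or the gripper's body presses on something with over 40 N, if the wrist force passes 120 N, or if a joint passes its speed limit or range.

## Working session

There is one attempt and no reset: what is moved stays moved. The work goes in short steps, Python scripts to look and compute and a tool call to move; the robot and the scene stay as the last step left them, time stands still between calls to the robot, and variables do not carry over. Pictures are saved under pics/ and viewed, about 8 in all and at most 12, crops included, and the job is handed in when it is done.

Besides the shell and the picture viewer there is one more tool, called after "Call:" in YAML: its name, and indented under it one key for each argument. servo_tool: Moves the arm, as the interface text tells. Its arguments: {"type":"object","properties":{"motion":{"type":"array"},"force":{"type":"number"}},"required":["motion"]}

```bash
mkdir -p pics; ls; python3 - <<'E'
from bench import *
import cv2,numpy as np
s=sense();print(s['time'],s['tool_pos'],s['tcp_rot'],s['ft_force'],s['finger_gap'])
for n in("side","top"):
    cv2.imwrite(f"pics/{n}1.png",snapshot(n)); print(n,camera_params(n))
E
```

```text
pics
0.0 [ 199.28398541 -565.35597889  230.25817804] [-1.79895005e+02 -1.01195696e-02  1.94106632e+01] [ 0.28275132  0.76167935 -0.50401765] 85.43836789592532
side {'fx': 405.7121733716112, 'fy': 405.7121733716112, 'cx': 249.5805198881564, 'cy': 201.81914452648863, 'R': array([[ 0.98648213, -0.1628825 , -0.01795245],
       [-0.12295751, -0.663322  , -0.73816352],
       [ 0.10832566,  0.73039251, -0.67438293]]), 't': array([-613.07577727,  185.1201773 , 1420.88281065])}
top {'fx': 462.5726558595156, 'fy': 462.5726558595156, 'cx': 256.99160251764073, 'cy': 188.98382385413316, 'R': array([[-0.0138348 , -0.9998848 , -0.00624335],
       [-0.9848083 ,  0.01470655, -0.17302118],
       [ 0.17309306,  0.00375479, -0.98489832]]), 't': array([  12.80826727,  625.99150637, 1463.58582601])}
```

View pics/side1.png

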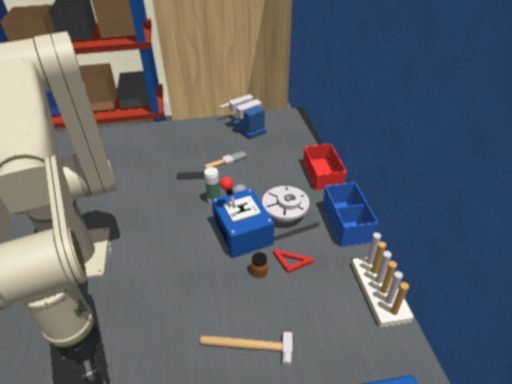

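View pics/top1.png

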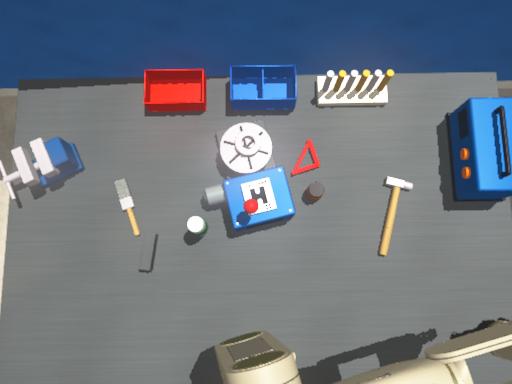

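The side view shows the drive with the red knob at (227,183). In the top view the knob is at (251,206), the plate near (260,196) and the table at (246,148). Next I measure these by mask.

```bash
cat > h.py <<'E'
import cv2,numpy as np
from bench import *
def ray(P,u,v):
    d=np.array([(u-P['cx'])/P['fx'],(v-P['cy'])/P['fy'],1.]);return -P['R'].T@P['t'],P['R'].T@d
def onz(P,u,v,z):
    c,d=ray(P,u,v);return c+d*(z-c[2])/d[2]
def proj(P,X):
    q=P['R']@np.array(X,float)+P['t'];return q[0]/q[2]*P['fx']+P['cx'],q[1]/q[2]*P['fy']+P['cy']
def tri(P1,a,P2,b):
    c1,d1=ray(P1,*a);c2,d2=ray(P2,*b)
    k=np.linalg.lstsq(np.c_[d1,-d2],c2-c1,rcond=None)[0]
    p,q=c1+d1*k[0],c2+d2*k[1];return (p+q)/2,np.linalg.norm(p-q)
def red(img,x0,x1,y0,y1):
    h=cv2.cvtColor(img,cv2.COLOR_BGR2HSV);m=(((h[...,0]<8)|(h[...,0]>172))&(h[...,1]>150)&(h[...,2]>70)).astype(np.uint8)
    z=np.zeros_like(m);z[y0:y1,x0:x1]=m[y0:y1,x0:x1]
    n,l,st,c=cv2.connectedComponentsWithStats(z);i=1+np.argmax(st[1:,4]);return c[i],st[i]
E
python3 - <<'E'
from h import *
T=camera_params('top');S=camera_params('side');t=cv2.imread('pics/top1.png');s=cv2.imread('pics/side1.png')
a,sa=red(t,225,280,185,225);b,sb=red(s,210,245,165,200);print(a,sa,b,sb)
print('knob',tri(T,a,S,b))
h=cv2.cvtColor(t,cv2.COLOR_BGR2HSV)
m=((h[...,0]>95)&(h[...,0]<125)&(h[...,1]>130)&(h[...,2]>90)).astype(np.uint8);m[:160]=0;m[240:]=0;m[:,:215]=0;m[:,305:]=0
m=cv2.morphologyEx(m,cv2.MORPH_CLOSE,np.ones((3,3)))
c=max(cv2.findContours(m,0,2)[0],key=cv2.contourArea)
r=cv2.minAreaRect(c);print('box',r)
bx=np.array([onz(T,*p,116) for p in cv2.boxPoints(r)]);print(bx.round(),bx.mean(0))
w=((h[...,1]<60)&(h[...,2]>150)).astype(np.uint8);w[:172]=0;w[220:]=0;w[:,:238]=0;w[:,282:]=0
c=max(cv2.findContours(w,0,2)[0],key=cv2.contourArea);r=cv2.minAreaRect(c);print('plate',r)
bp=np.array([onz(T,*p,126) for p in cv2.boxPoints(r)]);print(bp.round(),bp.mean(0))
w=((h[...,1]<60)&(h[...,2]>120)).astype(np.uint8);w[:115]=0;w[180:]=0;w[:,:210]=0;w[:,280:]=0
c=max(cv2.findContours(w,0,2)[0],key=cv2.contourArea);e=cv2.fitEllipse(cv2.convexHull(c));print('table',e,onz(T,*e[0],95))
for nm,uv,z in(('spray',(197,225),150),('jar',(316,191),75)):print(nm,onz(T,*uv,z))
k=4
A=cv2.resize(t[120:245,175:335],None,fx=k,fy=k,interpolation=2);cv2.imwrite('pics/c1.png',A)
B=cv2.resize(s[160:285,195:320],None,fx=k,fy=k,interpolation=2);cv2.imwrite('pics/c2.png',B)
E
```

```text
[250.69127517 205.58389262] [244 199  14  14 149] [226.15966387 183.04201681] [220 177  13  13 119]
knob (array([549.21152874,  22.12080772, 223.38790741]), np.float64(2.490129718013087))
box ((258.676513671875, 198.2058868408203), (51.66008758544922, 63.301795959472656), 75.96376037597656)
[[ 643.  115.  116.]
 [ 690.  -80.  116.]
 [ 529. -116.  116.]
 [ 484.   76.  116.]] [586.70032495  -1.3692175  116.        ]
plate ((258.2629699707031, 195.79922485351562), (32.62603759765625, 29.72481346130371), 75.25643920898438)
[[631.  57. 126.]
 [654. -33. 126.]
 [553. -57. 126.]
 [531.  32. 126.]] [ 5.92251728e+02 -1.12712755e-01  1.26000000e+02]
table ((211.37673950195312, 147.19354248046875), (64.24531555175781, 205.78001403808594), 83.7406234741211) [758.97993228 149.84194589  95.        ]
spray [501.13945117 186.9553867  150.        ]
jar [ 613.06315713 -186.89087062   75.        ]
```

View pics/c1.png

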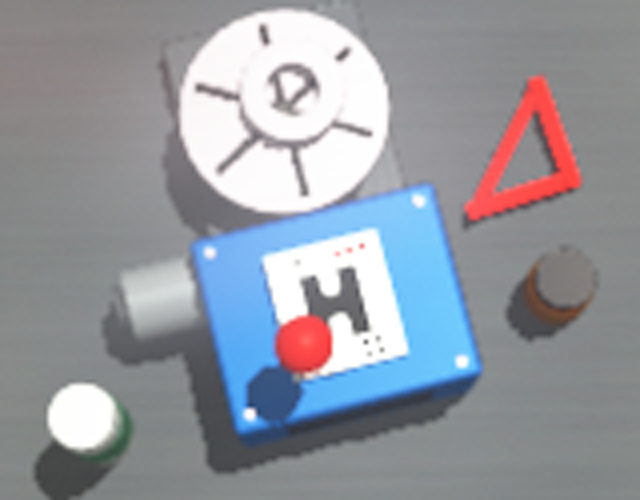

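View pics/c2.png

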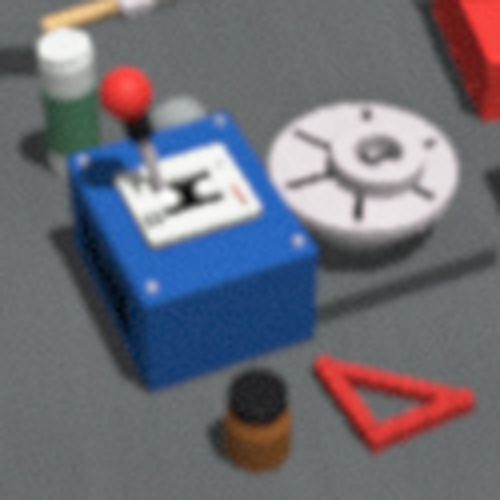

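Call:
servo_tool:
  motion:
    - [0,0,0,-40,0,0,0.094]
    - [0,0,0,-30,0,0,0]
    - [0,30,-34,0,0,0,0]
    - [0,30,-34,0,0,0,0]
    - [0,30,-34,0,0,0,0]
    - [0,30,-34,0,0,0,0]
    - [0,30,-34,0,0,0,0]
    - [0,30,-34,0,0,0,0]
    - [0,30,-34,0,0,0,0]
    - [0,30,-34,0,0,0,0]
  force: 20

```text
time: 1.1
tool_pos: [369.0, -235.0, 297.9]
tcp_rot: [-179.2, 0.1, 13.2]
ft_force: [0.8, -0.8, -0.1]
finger_gap: -0.0
```

```bash
cat >> h.py <<'E'
G=np.array([592.,0.]);Y=np.radians(14)
def box(p):
    d=np.array(p[:2])-G;return np.array([d[0]*np.cos(Y)+d[1]*np.sin(Y),-d[0]*np.sin(Y)+d[1]*np.cos(Y),p[2]])
def st():
    s=sense();print('t',round(s['time'],2),'box',box(s['tool_pos']).round(1),'rot',s['tcp_rot'].round(1),'F',s['ft_force'].round(1),'gap',round(s['finger_gap'],1))
E
python3 - <<'E'
from h import *
T=camera_params('top');st();p=onz(T,245.75,147.5,95);print('table',p,box(p))
print('knob',box([549.2,22.1,223.4]))
E
```

```text
t 1.1 box [-273.2 -174.1  297.9] rot [-1.792e+02  1.000e-01  1.320e+01] F [ 0.8 -0.8 -0.1] gap -0.0
table [756.22123336  38.23668933  95.        ] [168.59345326  -2.62781583  95.        ]
knob [-36.18218319  31.79779268 223.4       ]
```

Call:
servo_tool:
  motion:
    - [0,26,-30,0,0,0,0]
    - [0,26,-30,0,0,0,0]
    - [0,26,-30,0,0,0,0]
    - [0,26,-30,0,0,0,0]
    - [0,26,-30,0,0,0,0]
    - [0,26,-30,0,0,0,0]
    - [0,20,-20,0,0,0,0]
    - [0,0,0,0,0,0,0]

```text
time: 1.9
tool_pos: [497.4, 16.6, 297.5]
tcp_rot: [-179.1, 0.2, 13.6]
ft_force: [-0.5, -0.8, -0.0]
finger_gap: -0.2
```

```bash
python3 -c "
from h import *
st()"
```

```text
t 1.9 box [-87.7  39.  297.5] rot [-179.1    0.2   13.6] F [-0.5 -0.8 -0. ] gap -0.2
```

Call:
servo_tool:
  motion:
    - [0,-3,7,15,0,0,0]
    - [0,0,0,20,0,0,0]
    - [0,0,0,20,0,0,0]
    - [0,0,0,20,0,0,0]
    - [0,0,0,15,0,0,0]
    - [0,0,0,0,0,0,0]

```text
time: 2.5
tool_pos: [490.9, 3.8, 197.4]
tcp_rot: [-179.1, 0.6, 13.4]
ft_force: [-0.6, -0.4, -0.8]
finger_gap: 0.2
```

```bash
python3 -c "
from h import *
st()
s=snapshot('side');cv2.imwrite('pics/s2.png',cv2.resize(s[100:260,130:330],None,fx=4,fy=4))"
```

```text
t 2.5 box [-97.2  28.2 197.4] rot [-179.1    0.6   13.4] F [-0.6 -0.4 -0.8] gap 0.2
```

View pics/s2.png

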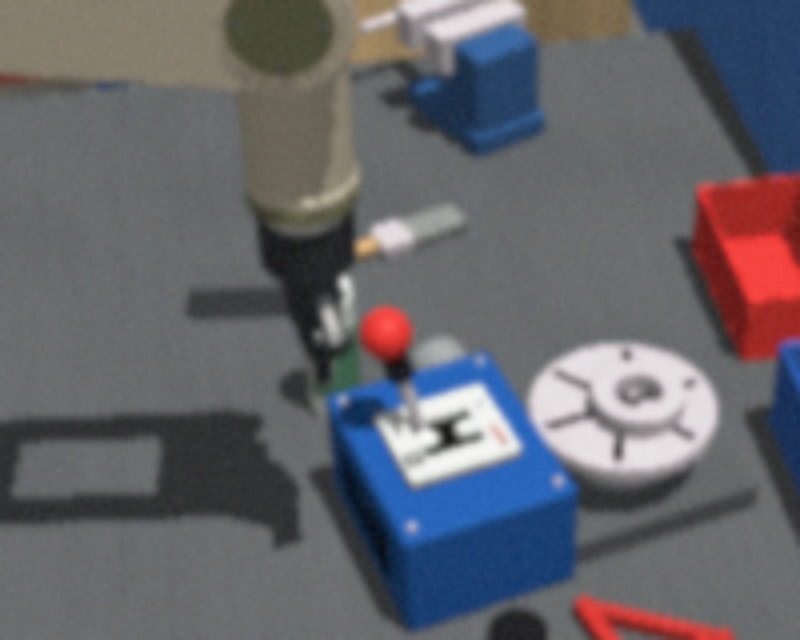

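Picture 5: the fingers stand behind the knob (fingertip at crop (322,380), knob at (387,333)) with free space between. I'll close on it slowly.

Call:
servo_tool:
  motion:
    - [0,8,-2,0,0,0,0]
    - [0,8,-2,0,0,0,0]
    - [0,5,0,0,0,0,0]
    - [0,4,0,0,0,0,0]
    - [0,4,0,0,0,0,0]

```text
time: 3.05
tool_pos: [522.1, 13.4, 201.7]
tcp_rot: [-179.3, 0.3, 13.3]
ft_force: [-3.6, -0.1, 2.4]
finger_gap: 0.2
```

```bash
cat >> h.py <<'E'
def knob(z=None,sv=None):
    T=camera_params('top');S=camera_params('side');t=snapshot('top');s=snapshot('side')
    for n,f,P,w in(('top',t,T,(225,295,170,222)),('side',s,S,(205,280,160,200))):
        try:
            c,stt=red(f,*w);q=onz(P,*c,z or 228);print(n,c.round(1),stt,'knob box@z',box(q).round(1))
        except Exception as e:print(n,'none',e);c=None
        if n=='top':a=c
    if a is not None and c is not None:
        p,e=tri(T,a,S,c);print('tri',box(p).round(1),round(e,1))
    if sv:
        cv2.imwrite(f'pics/{sv}.png',np.hstack([cv2.resize(i,(400,400),interpolation=2) for i in(t[145:245,210:310],s[150:250,190:290])]))
E
python3 -c "
from h import *
st();knob(224)"
```

```text
t 3.05 box [-64.6  29.9 201.7] rot [-179.3    0.3   13.3] F [-3.6 -0.1  2.4] gap 0.2
top [293.1 172.1] [292 170   3   5  14] knob box@z [  26.3 -112.9  224. ]
side [228.4 183.2] [223 177  11  13  88] knob box@z [-28.6  27.  224. ]
tri [-31.2 -92.8 331.4] 74.3
```

Call:
servo_tool:
  motion:
    - [0,3,0,0,0,0,0]
    - [0,3,0,0,0,0,0]
    - [0,3,0,0,0,0,0]
    - [0,3,0,0,0,0,0]
    - [0,3,0,0,0,0,0]
    - [0,3,0,0,0,0,0]
    - [0,2,0,0,0,0,0]

```text
time: 3.85
tool_pos: [542.5, 18.5, 201.6]
tcp_rot: [-179.3, 0.3, 13.3]
ft_force: [-2.9, -0.1, 2.6]
finger_gap: -0.2
```

```bash
python3 -c "
from h import *
st();knob(226,'n1')"
```

```text
t 3.85 box [-43.6  29.9 201.6] rot [-179.3    0.3   13.3] F [-2.9 -0.1  2.6] gap -0.2
top [293.1 172.1] [292 170   3   5  14] knob box@z [  25.9 -112.6  226. ]
side [234.3 181. ] [229 174  10  14  79] knob box@z [ -7.6  27.4 226. ]
tri [-22.3 -93.7 333.1] 56.1
```

View pics/n1.png

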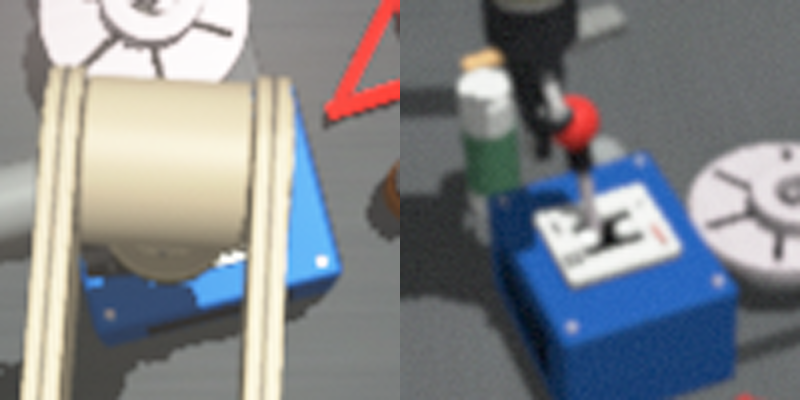

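Picture 6: top view is hidden by the wrist. In the side view the knob at crop (578,123) is held in front of the fingers, roughly 10 mm short of neutral.

Call:
servo_tool:
  motion:
    - [0,3,0,0,0,0,0]
    - [0,3,0,0,0,0,0]
    - [0,2,0,0,0,0,0]
    - [0,1,0,0,0,0,0]

```text
time: 4.35
tool_pos: [551.8, 20.7, 201.4]
tcp_rot: [-179.3, 0.3, 13.3]
ft_force: [-2.0, -0.5, 2.4]
finger_gap: 0.2
```

```bash
python3 -c "
from h import *
st();knob(227)"
```

```text
t 4.35 box [-34.   29.8 201.4] rot [-179.3    0.3   13.3] F [-2.  -0.5  2.4] gap 0.2
top [293.1 172.1] [292 170   3   5  14] knob box@z [  25.7 -112.5  227. ]
side [237.1 180.3] [232 174  10  13  77] knob box@z [  2.   25.9 227. ]
tri [-17.9 -94.3 333. ] 47.5
```

Call:
servo_tool:
  motion:
    - [0,-12,0,0,0,0,0]
    - [0,-14,0,0,0,0,0]
    - [0,-5,-25,0,0,0,0]
    - [0,0,-30,0,0,0,0]
    - [0,0,0,0,0,0,0]

```text
time: 4.95
tool_pos: [509.1, 67.3, 201.7]
tcp_rot: [-179.3, 0.1, 13.2]
ft_force: [0.2, -0.1, -0.1]
finger_gap: 0.3
```

```bash
python3 -c "
from h import *
st();knob(227.5,'n2');S=camera_params('side');print(box(onz(S,226.16,183.04,224)))"
```

```text
t 4.95 box [-64.2  85.4 201.7] rot [-1.793e+02  1.000e-01  1.320e+01] F [ 0.2 -0.1 -0.1] gap 0.3
top [293.1 172.1] [292 170   3   5  14] knob box@z [  25.6 -112.4  227.5]
side [235.5 179.4] [230 174  12  13 118] knob box@z [ -1.5  31.7 227.5]
tri [-20.6 -93.5 337.4] 51.3
[-35.1196062   31.07193553 224.        ]
```

View pics/n2.png

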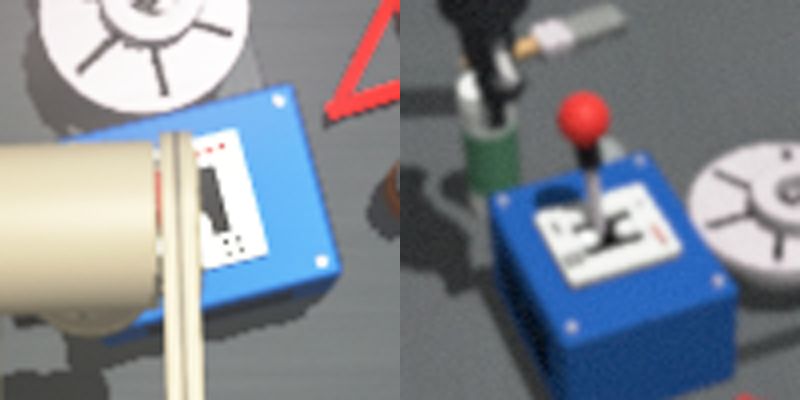

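Picture 7: the side view shows the lever in the left end of the neutral channel, with its knob at crop (584,118) and the fingers clear of it. I'll check the gate middle from the side camera too, so that any offset is relative.

```bash
python3 - <<'E'
from h import *
S=camera_params('side');s=cv2.imread('pics/side1.png');h=cv2.cvtColor(s,cv2.COLOR_BGR2HSV)
w=((h[...,1]<70)&(h[...,2]>150)).astype(np.uint8);w[:190]=0;w[225:]=0;w[:,:222]=0;w[:,262:]=0
c=max(cv2.findContours(cv2.morphologyEx(w,cv2.MORPH_CLOSE,np.ones((3,3))),0,2)[0],key=cv2.contourArea)
q=np.array([box(onz(S,*p[0],126))[:2] for p in cv2.convexHull(c)],np.float32);print(cv2.minAreaRect(q))
print(q.min(0),q.max(0))
E
```

```text
((1.7938957214355469, 3.7484893798828125), (117.10684204101562, 105.13328552246094), 88.8814468383789)
[-51.10168  -55.155857] [53.756943 62.482212]
```

Call:
servo_tool:
  motion:
    - [0,14,-2,0,0,0,0]
    - [0,16,0,0,0,0,0]
    - [0,16,0,0,0,0,0]
    - [0,15,0,0,0,0,0]
    - [0,0,0,0,0,0,0]

```text
time: 5.55
tool_pos: [572.7, 76.9, 201.3]
tcp_rot: [-179.5, 0.0, 13.0]
ft_force: [-0.5, 0.2, -0.6]
finger_gap: -0.3
```

```bash
python3 -c "
from h import *
st();knob(227.5)"
```

```text
t 5.55 box [-1.000e-01  7.930e+01  2.013e+02] rot [-179.5    0.    13. ] F [-0.5  0.2 -0.6] gap -0.3
top [293.1 172.1] [292 170   3   5  14] knob box@z [  25.6 -112.4  227.5]
side [235.5 179.4] [230 174  12  13 118] knob box@z [ -1.4  31.8 227.5]
tri [-20.6 -93.5 337.4] 51.2
```

Call:
servo_tool:
  motion:
    - [0,0,5,0,0,0,0]
    - [0,0,4,0,0,0,0]
    - [0,0,3,0,0,0,0]
    - [0,0.3,3,0,0,0,0]
    - [0,0.3,3,0,0,0,0]
    - [0,0.3,3,0,0,0,0]

```text
time: 6.25
tool_pos: [576.6, 55.0, 203.3]
tcp_rot: [-179.5, -0.1, 13.0]
ft_force: [-2.1, 2.9, 4.4]
finger_gap: -0.3
```

```bash
python3 -c "
from h import *
st();knob(228.5)"
```

```text
t 6.25 box [ -1.6  57.1 203.3] rot [-1.795e+02 -1.000e-01  1.300e+01] F [-2.1  2.9  4.4] gap -0.3
top [293.1 172.1] [292 170   3   5  14] knob box@z [  25.4 -112.3  228.5]
side [236.8 181.1] [231 175  12  14 120] knob box@z [ -1.1  20.7 228.5]
tri [-18.2 -94.5 330.6] 49.0
```

Call:
servo_tool:
  motion:
    - [0,0.5,3,0,0,0,0]
    - [0,0.5,3,0,0,0,0]
    - [0,0.3,3,0,0,0,0]
    - [0,0.3,3,0,0,0,0]
    - [0,0.3,3,0,0,0,0]
    - [0,0.3,3,0,0,0,0]
    - [0,0.3,3,0,0,0,0]

```text
time: 7.05
tool_pos: [583.8, 34.8, 205.3]
tcp_rot: [-179.5, -0.1, 13.0]
ft_force: [-2.9, 0.6, 4.5]
finger_gap: -0.0
```

```bash
python3 -c "
from h import *
st();knob(230)"
```

```text
t 7.05 box [  0.4  35.7 205.3] rot [-1.795e+02 -1.000e-01  1.300e+01] F [-2.9  0.6  4.5] gap -0.0
top [259.5 196. ] [256 193   7   6  24] knob box@z [-17.7   0.4 230. ]
side [239.3 184.4] [234 178  12  14 119] knob box@z [-6.0e-01 -2.0e-01  2.3e+02]
tri [ -9.8  -1.5 231.4] 16.6
```

Call:
servo_tool:
  motion:
    - [0,0.2,3,0.3,0,0,0]
    - [0,0.2,3,0.3,0,0,0]
    - [0,0.2,3,0.3,0,0,0]
    - [0,0.2,3,0.3,0,0,0]
    - [0,0.2,3,0.3,0,0,0]
    - [0,0.2,3,0.3,0,0,0]
    - [0,0.2,3,0.3,0,0,0]
    - [0,0.2,3,0.3,0,0,0]

```text
time: 7.95
tool_pos: [590.6, 10.4, 204.1]
tcp_rot: [-179.5, -0.0, 13.0]
ft_force: [-1.5, 0.8, 3.9]
finger_gap: 0.1
```

```bash
python3 -c "
from h import *
st();knob(228)"
```

```text
t 7.95 box [  1.2  10.5 204.1] rot [-179.5   -0.    13. ] F [-1.5  0.8  3.9] gap 0.1
top [268.8 192.7] [264 189  10   8  35] knob box@z [-15.1 -28.1 228. ]
side [242.2 189.1] [237 183  12  14 122] knob box@z [ -0.5 -24.1 228. ]
tri [ -9.4 -29.3 233. ] 13.2
```

Call:
servo_tool:
  motion:
    - [0,0.2,3,0.2,0,0,0]
    - [0,0.2,2,0.2,0,0,0]
    - [0,0.2,2,0.2,0,0,0]

```text
time: 8.35
tool_pos: [592.8, 3.3, 203.0]
tcp_rot: [-179.5, 0.0, 13.0]
ft_force: [-2.4, 0.9, 4.2]
finger_gap: 0.0
```

```bash
python3 -c "
from h import *
st();knob(227.5)"
```

```text
t 8.35 box [  1.6   3.  203. ] rot [-179.5    0.    13. ] F [-2.4  0.9  4.2] gap 0.0
top [271.5 192. ] [267 188  10   8  37] knob box@z [-14.9 -36.3 227.5]
side [243.  190.7] [237 185  12  13 115] knob box@z [ -0.6 -31.6 227.5]
tri [ -9.5 -37.4 233.1] 12.7
```

Call:
servo_tool:
  motion:
    - [0,0,-10,0,0,0,0]
    - [0,-10,-6,0,0,0,0]
    - [0,-20,0,0,0,0,0]
    - [0,-20,0,0,0,0,0]
    - [0,-10,16,0,0,0,0]
    - [0,0,20,0,0,0,0]
    - [0,0,14,0,0,0,0]
    - [0,0,0,0,0,0,0]

```text
time: 9.25
tool_pos: [537.9, -40.6, 197.9]
tcp_rot: [-179.5, 0.3, 13.1]
ft_force: [0.4, -0.3, -1.1]
finger_gap: -0.1
```

```bash
python3 -c "
from h import *
st();knob(227.5,'n3')"
```

```text
t 9.25 box [-62.3 -26.3 197.9] rot [-179.5    0.3   13.1] F [ 0.4 -0.3 -1.1] gap -0.1
top none attempt to get argmax of an empty sequence
side [243.  190.6] [237 185  12  13 116] knob box@z [ -0.5 -31.4 227.5]
```

View pics/n3.png

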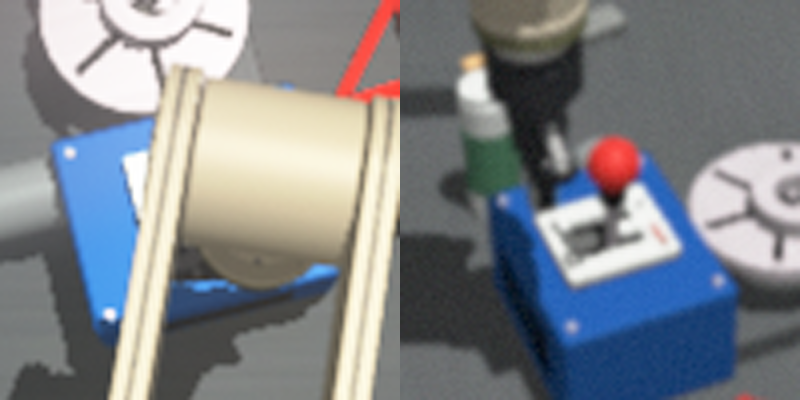

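Picture 8: the lever stands at the right end of the neutral channel, with its knob at crop (613,163), and the fingers are behind it. Now I'll push it forward.

Call:
servo_tool:
  motion:
    - [0,10,5,-3,0,0,0]
    - [0,8,1,-3,0,0,0]
    - [0,5,0,0,0,0,0]
    - [0,3,0,0,0,0,0]
    - [0,3,0,0,0,0,0]
    - [0,3,0,0,0,0,0]
    - [0,3,0,0,0,0,0]
    - [0,3,0,0,0,0,0]
    - [0,3,0,0,0,0,0]

```text
time: 10.25
tool_pos: [580.2, -32.3, 203.2]
tcp_rot: [-179.4, 0.5, 13.3]
ft_force: [-2.5, -1.3, 1.6]
finger_gap: -0.0
```

```bash
python3 -c "
from h import *
st();knob(226.5)"
```

```text
t 10.25 box [-19.3 -28.5 203.2] rot [-179.4    0.5   13.3] F [-2.5 -1.3  1.6] gap -0.0
top none attempt to get argmax of an empty sequence
side [248.2 190.6] [242 184  12  13  89] knob box@z [ 15.2 -37.1 226.5]
```

Call:
servo_tool:
  motion:
    - [0,3,0.3,0,0,0,0]
    - [0,3,0.3,0,0,0,0]
    - [0,3,0.3,0.3,0,0,0]
    - [0,3,0.3,0.3,0,0,0]
    - [0,3,0,0.3,0,0,0]
    - [0,3,0,0.3,0,0,0]
    - [0,3,0,0.3,0,0,0]
    - [0,3,0,0.3,0,0,0]

```text
time: 11.15
tool_pos: [605.6, -27.2, 200.9]
tcp_rot: [-179.3, 0.5, 13.3]
ft_force: [-0.9, -0.8, 1.3]
finger_gap: -0.1
```

```bash
python3 -c "
from h import *
st();knob(223.5)"
```

```text
t 11.15 box [  6.6 -29.7 200.9] rot [-179.3    0.5   13.3] F [-0.9 -0.8  1.3] gap -0.1
top none attempt to get argmax of an empty sequence
side [255.5 189.4] [250 183  11  13  84] knob box@z [ 40.5 -38.5 223.5]
```

Call:
servo_tool:
  motion:
    - [0,2,0,0,0,0,0]
    - [0,2,0,0,0,0,0]
    - [0,1.5,0,0,0,0,0]

```text
time: 11.55
tool_pos: [611.0, -25.8, 200.3]
tcp_rot: [-179.3, 0.5, 13.3]
ft_force: [-2.3, -0.3, 0.7]
finger_gap: 0.4
```

```bash
python3 -c "
from h import *
st();knob(222.5)"
```

```text
t 11.55 box [ 12.2 -29.6 200.3] rot [-179.3    0.5   13.3] F [-2.3 -0.3  0.7] gap 0.4
top none attempt to get argmax of an empty sequence
side [256.9 189.2] [251 182  12  13  83] knob box@z [ 45.4 -38.2 222.5]
```

Call:
servo_tool:
  motion:
    - [0,1.5,0,0,0,0,0]
    - [0,1.5,0,0,0,0,0]

```text
time: 11.85
tool_pos: [612.9, -25.4, 200.0]
tcp_rot: [-179.3, 0.7, 13.3]
ft_force: [-9.5, -1.7, 3.6]
finger_gap: 0.3
```

Call:
servo_tool:
  motion:
    - [0,1.5,0,0,0,0,0]

```text
time: 11.95
tool_pos: [613.2, -25.4, 200.0]
tcp_rot: [-179.3, 0.8, 13.3]
ft_force: [-11.4, -2.0, 4.0]
finger_gap: -0.2
```

Call:
servo_tool:
  motion:
    - [0,1.5,0,0,0,0,0]

```text
time: 12.05
tool_pos: [613.3, -25.4, 200.0]
tcp_rot: [-179.3, 1.0, 13.3]
ft_force: [-11.9, -1.7, 5.9]
finger_gap: -0.1
```

The force rose to about 12 N and the tool stopped at the expected place, so the lever is home. I'll retract straight back, then up and away.

Call:
servo_tool:
  motion:
    - [0,-8,0,0,0,0,0]
    - [0,-20,0,0,0,0,0]
    - [0,-20,0,0,0,0,0]
    - [0,-20,0,-10,0,0,0]
    - [0,-20,0,-40,0,0,0]
    - [0,0,0,-40,0,0,0]
    - [0,-30,35,0,0,0,0]
    - [0,-30,35,0,0,0,0]
    - [0,-30,35,0,0,0,0]
    - [0,-30,35,0,0,0,0]

```text
time: 13.05
tool_pos: [442.5, -211.0, 295.7]
tcp_rot: [-179.5, 0.4, 13.9]
ft_force: [1.2, -0.5, 0.8]
finger_gap: -0.4
```

Call:
servo_tool:
  motion:
    - [0,-20,40,0,0,0,0]
    - [0,-20,40,0,0,0,0]
    - [0,-20,40,0,0,0,0]
    - [0,-20,40,0,0,0,0]
    - [0,0,0,0,0,0,0]

```text
time: 13.55
tool_pos: [398.1, -397.1, 297.0]
tcp_rot: [180.0, 0.1, 13.7]
ft_force: [-0.2, 0.9, -0.3]
finger_gap: 0.1
```

```bash
python3 -c "
from h import *
st();knob(222.5,'n4')"
```

```text
t 13.55 box [-284.2 -338.4  297. ] rot [1.80e+02 1.00e-01 1.37e+01] F [-0.2  0.9 -0.3] gap 0.1
top [265.9 173.3] [261 170  10   8  58] knob box@z [ 43.6 -35.2 222.5]
side [256.5 187.7] [251 182  12  13 122] knob box@z [ 47.3 -31.1 222.5]
tri [ 44.1 -35.2 226.4] 2.6
```

View pics/n4.png

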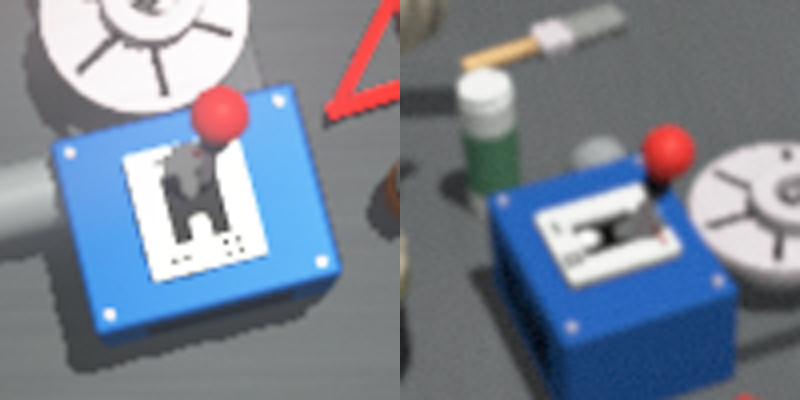

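Picture 9: the lever stands forward-right, at top crop (220,115) and side crop (668,152), and nothing else has moved. My search window cut off part of the knob in the top view, so I'll repeat that measurement with a wider one before handing in.

```bash
python3 -c "
from h import *
c,s=red(snapshot('top'),245,285,155,195);d,_=red(snapshot('side'),205,280,160,215)
p,e=tri(camera_params('top'),c,camera_params('side'),d);print(s,box(p),e);print(hand_in())"
```

```text
[261 167  10  11  77] [ 45.97659536 -35.4431328  226.64973528] 0.8450911093795651
the job is handed in; nothing more can be done
None
```

The gear lever is in third and stood there by itself with the arm well clear. I handed the job in at about 14 s of the 64 s allowed.

**What I did:** With the fingers shut, I made three pushes: from second up to neutral, across to the right-hand side of the gate, then forward. The knob was never squeezed or pulled up. Forces read after each move were at most about 6 N until the last push, when they rose to about 12 N as the lever met its end stop. On the way across, the side camera showed the knob no more than about 2 mm behind neutral, so I saw no dip into fourth.

**Last checks:**

| | Forward of gate middle (mm) | Right of gate middle (mm) | Height (mm) |
|---|---|---|---|
| Expected in third | 47 | 32 | about 222 |
| Side camera | 47 | 31 | 222.5 (assumed) |
| Both cameras together | 46 | 35 | 227 |

The two-camera result is 3 to 4 mm off sideways and in height. That is a bit more than the 2 mm calibration error; the knob covers only about 10 pixels in the top view. I take it as measurement error, because the tool also stopped where the home position should be.

Nothing else looked disturbed in the final view around the drive. It did not show the hammer or the tube, and only part of the magnet and jar.

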